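# Level a demijohn stand by its adjustable foot

### The job

Level the stainless demijohn stand from side to side: swing the cam lever on its foot clamp fully open (the foot must not be turned while clamped), stand the spirit level upright on the middle of the shelf, running across from the two fixed feet towards the adjustable foot, and only then turn the knob of that foot until the bubble rests between the two lines. Finish holding: press the level straight down on the shelf with about 10 N, bubble still between the lines, and stay pressing there so that I can nip up the clamp. Leave the clamp open and the other things on the bench where they are.

Things in the scene. Friction and masses are not known exactly. Their poses are not given: they have to be found in the camera images.
- shelf_top (a point): centre of the flat top of the stand's stainless shelf, 100 mm above the bench. The top is 220 mm (its x, front to back) by 260 mm (its y); +y points to the adjustable foot, z is normal to the top. The shelf rocks about the line of its two fixed feet, 115 mm away on the -y side; at the start its foot side is 3 to 8.5 mrad low. Nothing stands on it
- shelf: the same shelf with its two fixed legs, clamp and lever; origin on the bench midway between the fixed feet, axes as shelf_top. It climbs on the foot's spindle: turning the knob clockwise as seen from above raises the foot side 0.95 mm, or 3.35 mrad, a radian (about 5.4 mm of bubble). Turning takes 0.12 N m and stays where left. Never turn it with the clamp shut
- knob_grip (a point): middle of the black fluted hand knob on top of the adjustable foot, 152 mm above the bench, on its upright axis, 170 mm from the shelf's centre on the +y side. Knob round, 44 mm across, from 138 to 166 mm above the bench, free all round (the clamp below it ends at 105 mm). It turns in place, keeping its height
- knob_mark (a point): small steel index dot on the top of the knob, 17.5 mm from its axis, 166 mm above the bench; goes round with the knob
- cam (a joint): angle of the clamp's cam lever, rad: 0 to 0.1 (shut) at the start, stop at 1.65; above 1.15 counts as open. It swings level with the bench about cam_pivot, clockwise as seen from above as it opens: shut it points along the shelf's -x, open along the shelf's +y, away from the shelf. Takes 0.1 to 0.2 N m and stays where left
- cam_pivot (a point): top of the lever's upright pivot pin, 102 mm above the bench; from shelf_top's centre it lies 28 mm to -x and 194 mm to +y
- cam_tip (a point): top of the round post, 13 mm across and 24 mm tall, at the free end of the cam lever, 74 mm from the pivot, 105 mm above the bench; from pivot to post the lever is an upright bar 8 mm thick, 82 to 100 mm above the bench. 40 mm free on either side, open above
- level: aluminium spirit level, 200 mm long (its x), 24 mm wide (its y), 44 mm tall (its z), 0.32 kg, standing upright on the bench at the start; origin at the centre of its underside. The vial lies in a 64 mm long notch in the middle of its top edge; the top is flat and solid from 32 to 94 mm either side of the middle
- bubble (a joint): place of the bubble in the level's vial along the level's x, m: 0 is the middle, + towards the level's +x end; it goes to the higher end, 1.6 mm a mrad, at most 18 mm, and settles in about 1.5 s. The bubble is 12 mm long and the two black lines stand 8.5 mm either side of the middle: it rests between them within 2.5 mm of 0
- beer_bottle: bystander: amber glass beer bottle with a crown cap, 60 mm across, 220 mm tall; origin at the centre of its underside. Leave alone
- hop_tin: bystander: small steel tin with a paper band, 72 mm across, 85 mm tall; origin at the centre of its underside. Leave alone
- bung: bystander: black rubber bung, 36 mm across, 28 mm tall; origin at the centre of its underside. Leave alone
- tasting_mug: bystander: white ceramic mug, 76 mm across, 90 mm tall; origin at the centre of its underside. Leave alone
- mash_spoon: bystander: wooden spoon lying flat, 260 mm long; origin at the centre of its underside. Leave alone
- yeast_jar: bystander: small glass jar with a white lid, 56 mm across, 75 mm tall; origin at the centre of its underside. Leave alone
- cap_tray: bystander: shallow white plastic tray, 120 x 90 x 30 mm; origin at the centre of its underside. Leave alone
There are look-alikes about, which are no part of the job. There is more than one size of the level; the job needs the middle-sized.

How it is judged:
On the way, in this order (a step that is already met when the one before it is completed fails the run):
1. the cam lever is open and the level stands upright on the middle of the shelf, across it, its bubble showing the shelf still out of level (value of joint cam above 1.15 rad and z of level in the frame of shelf_top between -0.005 and 0.004 m and x of level in the frame of shelf_top between -0.07 and 0.07 m and y of level in the frame of shelf_top between -0.05 and 0.05 m and angle between the x axis of level and the y axis of shelf_top, either way round below 0.2 rad and angle between level's own z axis and vertical below 0.04 rad and contact force between level and shelf above 1 N and (value of joint bubble above 0.004 m or value of joint bubble below -0.004 m)), for 0.2 s.
2. the foot is turned until the bubble rests between the lines (value of joint cam above 1.15 rad and z of level in the frame of shelf_top between -0.005 and 0.004 m and x of level in the frame of shelf_top between -0.07 and 0.07 m and y of level in the frame of shelf_top between -0.05 and 0.05 m and angle between the x axis of level and the y axis of shelf_top, either way round below 0.2 rad and angle between level's own z axis and vertical below 0.04 rad and contact force between level and shelf above 1 N and value of joint bubble between -0.0025 and 0.0025 m and angle between shelf_top's own z axis and vertical below 0.0025 rad), for 0.3 s.
At the end, for the whole second after the job is handed in: Cam lever open; level upright on the shelf, within 70 mm (front to back) and 50 mm (sideways) of its middle, square across to 0.2 rad; bubble within 2.5 mm of centre, shelf level to 2.5 mrad; fingers press the level so that it bears on the shelf with 6 to 35 N, at rest (all of step 2 and contact force between level and shelf between 6 and 35 N and contact force between the fingers and level above 2.5 N and linear speed of level below 0.01 m/s); the arm keeps its last pose, push and grip.
It fails at once if the foot is turned (over half a radian) while its clamp is shut (value of joint cam below 0.9 rad and distance of knob_mark from where it was at the start of the episode above 0.009 m).
It fails at once if a bystander is knocked over or pushed more than 30 mm (distance of any of beer_bottle, hop_tin, bung, tasting_mug, mash_spoon, yeast_jar, cap_tray from where it was at the start of the episode above 0.03 m or angle between any of beer_bottle, hop_tin, bung, tasting_mug, mash_spoon, yeast_jar, cap_tray's own z axis and vertical above 0.5 rad).
It also fails if it takes over 70 s, if anything falls off the work surface, if the arm or the gripper's body presses on something with over 40 N, if the wrist force passes 120 N, or if a joint passes its speed limit or range.

### The arm

A 6-joint arm with a two-finger parallel gripper is mounted at the origin on the work surface. World frame = base frame: x ahead of the robot, y to its left, z up, the work surface at z = 0. Lengths are in m, angles in rad, forces in N, time in s.
With the tool pointing down it reaches from about 0.35 to 0.85 m from the base axis. Payload 8.1 kg.
Tool frame: the origin (TCP) lies on the centre line of the jaws, within the pads' length; the fingertips stand 17 mm ahead of it and the grasp point (between the pads) lies 2 mm behind it; z points along the fingers, y is the line along which they close (so a half turn about z gives the same grasp; the last joint's range is limited). The gripper opens to 93 mm and grips with 3 to 60 N. Pads are 15 mm wide; open, the fingers measure 128 mm over their backs; the gripper's body (75 mm by 188 mm) begins 65 mm behind the grasp point.
Start: joints at [-1.283, 0.13, 1.488, -0, 1.523, -0.085], TCP at [0.219, -0.559, 0.236] pointing down, gripper open.
Joint ranges: [-2.96, 2.96], [-0.89, 2.26], [0.02, 2.5], [-1.34, 4.48], [0, 2.73], [-2.66, 2.66]. Speed limits (rad/s): [2.39, 2.39, 2.79, 3.14, 3.14, 3.14].

### API

Orientations are given as a rotation vector (axis times angle).
In Python, from plant import robot, optics, close_job, models gives the robot as it stands.
- The arm moves only by the shell command python3 -m inch 'ROWS' [OPENING] [FORCE]. ROWS is a JSON object of lists of equal length, an entry for each row: "travel": the shift along the tool's x, y, z in m, a list of three; "spin": the turn about the tool's z in rad. In form: {"travel": [[x, y, z], ...], "spin": [spin, ...]}. A call has 1 to 10 rows; each row is the pose to reach, as a shift and turn from the pose commanded when the call began, along the tool's axes at that moment; what a row does not reach only later rows make up. A row lasts 1/12 s, in which the tool goes at most 41.7 mm and 7.16 degrees, less where a joint would pass 70% of its speed; a pose out of reach is approached as far as the arm can. A call with a gripper value outside its range is refused whole. OPENING is the closure, from 0 (fully open) to 1 (shut), set as the call begins (- or left out, the last holds). The fingers move at their own pace and stop on an object; FORCE is the grip in N (left out, the last holds). Time passes only in rows, so rows that repeat a pose let the fingers close. It gives the time, the measured TCP pose, the force, the opening and the grip force at its end, in the units of the state.
- robot.read_state(): the state, without advancing time (a new reading comes with each control period).
- optics.read_camera(name): name is "side" or "top"; returns (picture, depth): 384x512x3 uint8, red, green, blue; 384x512 float32, m along the optical axis (not along the pixel's ray), 0 where there is no reading.
- optics.camera_info(name): a dict with "camera_matrix" (3x3 intrinsics, pixels), "view" (4x4, takes a point from world to camera coordinates). Camera axes: x right, y down, z forward; pixel columns grow to the right and rows downward; lengths in m; the calibration is good to about 2 mm. A picture is of the moment at which its call begins. camera_info takes no time and is no camera call.
- close_job(): hands the job in; it is judged then, once.
Trained networks look in the newest picture that a camera, given by its name, has taken for a name from the list of things; names that differ only in an ending like _2 or _b are one class to them, and where a whole thing is asked for, a point or a joint stands for the part that bears it (a point fixed in the world has none). Each returns a list of dicts, best first, with "p" (0 to 1); they miss things now and then, are a little off and sometimes report something else, mostly with a low value. They report only what shows in the picture. A call takes as long as a camera call. They do not tell look-alikes from the thing itself.
- models.look_for(camera, name): "centre" ([x, y, z] in m, in world coordinates, good to about 4 mm: the middle of the surface that is visible of it).
- models.masks_of(camera, name): "region" (384x512 bool, what is visible of it).
The state is a dict: "t": time; "q": joint angles; "dq": joint speeds; "joint_torque": joint torques, N m; "tool_pos": TCP position; "orientation": TCP orientation; "force": force on the tool from outside, world axes, zero at the start; "wrist_torque": the same for the moment, N m; "opening": finger opening in m; "gripper_force": force on a finger pad.
Only numpy, scipy, OpenCV 4.12 (cv2) and the standard library are available. Lean on these libraries where they do the work, as an engineer would, in place of code of your own. Each camera call takes 0.05 s, during which the arm holds its last target. There are 200 camera calls.

## Working session

There is one attempt and no reset: what is moved stays moved. The work goes in short steps, Python scripts to look and compute and a shell command to move; the robot and the scene stay as the last step left them, time stands still between calls to the robot, and variables do not carry over. Pictures are saved under pics/ and viewed, at most 10 in all, crops included, and the job is handed in when it is done.

```bash
ls; mkdir -p pics
python3 - <<'E'
from plant import robot, optics, models
import cv2, numpy as np
s=robot.read_state(); print(s['t'],s['tool_pos'],s['orientation'],s['opening'])
for c in ('top','side'):
    im,d=optics.read_camera(c); cv2.imwrite(f'pics/{c}0.png',im[:,:,::-1]); np.save(f'{c}0.npy',d)
    i=optics.camera_info(c); print(c,np.round(i['camera_matrix'],1).tolist(),np.round(i['view'],3).tolist())
    for n in ('shelf','level','knob_grip','knob_mark','cam_pivot','cam_tip','shelf_top'):
        print(c,n,[(np.round(r['centre'],3).tolist(),round(r['p'],2)) for r in models.look_for(c,n)][:5])
E
```

```text
pics
0.0 [ 0.21842252 -0.55824718  0.2346038 ] [-3.08535729e+00 -5.81954337e-01  2.73740102e-04] 0.09305408342321203
top [[453.1, 0.0, 257.6], [0.0, 453.1, 190.4], [0.0, 0.0, 1.0]] [[-0.016, -1.0, -0.02, 0.055], [-0.983, 0.019, -0.18, 0.499], [0.181, 0.017, -0.983, 1.761], [0.0, 0.0, 0.0, 1.0]]
top shelf [([0.57, -0.117, 0.096], 0.73)]
top level [([0.178, 0.3, 0.058], 0.91), ([0.494, 0.308, 0.045], 0.76), ([0.433, 0.428, 0.031], 0.51)]
top knob_grip []
top knob_mark [([0.581, 0.042, 0.166], 0.48)]
top cam_pivot [([0.567, 0.543, 0.141], 0.5)]
top cam_tip [([0.524, 0.07, 0.094], 0.55)]
top shelf_top [([0.571, -0.12, 0.101], 0.87)]
side [[386.6, 0.0, 251.7], [0.0, 386.6, 188.2], [0.0, 0.0, 1.0]] [[-0.921, -0.389, -0.011, 0.45], [-0.249, 0.611, -0.751, 0.19], [0.299, -0.689, -0.66, 1.12], [0.0, 0.0, 0.0, 1.0]]
side shelf [([0.554, -0.092, 0.097], 0.58)]
side level [([0.163, 0.32, 0.054], 0.91), ([0.434, 0.439, 0.031], 0.79), ([0.741, 0.148, 0.058], 0.69), ([0.488, 0.32, 0.034], 0.61)]
side knob_grip [([0.584, 0.05, 0.143], 0.56), ([0.524, 0.077, 0.097], 0.51)]
side knob_mark [([0.577, 0.052, 0.145], 0.74), ([0.523, 0.076, 0.1], 0.59), ([0.696, 0.252, 0.069], 0.5)]
side cam_pivot [([0.524, 0.076, 0.094], 0.56)]
side cam_tip [([0.522, 0.074, 0.093], 0.69)]
side shelf_top [([0.558, -0.1, 0.096], 0.57)]
```

View pics/top0.png

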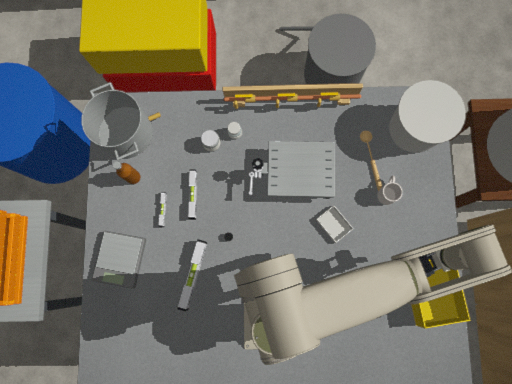

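View pics/side0.png

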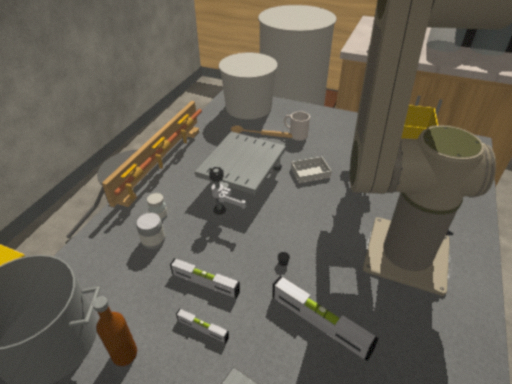

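The top view shows the stand at (302,168), with the knob at (258,163) and the shut lever post at (251,192). There are three levels: small (162,210), middle (192,194) and large (192,275). I'll measure sizes and yaws from the depth images next.

```bash
cat > h.py <<'E'
from plant import robot, optics, models
import cv2, numpy as np
def cloud(c,d):
    i=optics.camera_info(c);K=np.array(i['camera_matrix']);V=np.array(i['view'])
    v,u=np.mgrid[:384,:512]
    P=np.stack([(u-K[0,2])/K[0,0]*d,(v-K[1,2])/K[1,1]*d,d],-1)-V[:3,3]
    return P@V[:3,:3]
def proj(c,p):
    i=optics.camera_info(c);K=np.array(i['camera_matrix']);V=np.array(i['view'])
    q=np.atleast_2d(p)@V[:3,:3].T+V[:3,3]; q=q@K.T; return q[:,:2]/q[:,2:]
def rect(p):
    (cx,cy),(w,h),a=cv2.minAreaRect(p[:,:2].astype(np.float32)*1000)
    if w<h: w,h,a=h,w,a+90
    return np.round([cx,cy,w,h],1).tolist(),round(((a+90)%180)-90,1)
E
python3 - <<'E'
from h import *
for c in ('top','side'):
    P=cloud(c,np.load(c+'0.npy'))
    for n in ('level','shelf_top','knob_grip','cam_tip','knob_mark'):
        for r in models.masks_of(c,n)[:4]:
            p=P[r['region']]; p=p[p[:,2]>.01]
            if len(p)<3: continue
            zt=np.percentile(p[:,2],90); q=p[abs(p[:,2]-zt)<.008]
            print(c,n,round(r['p'],2),len(p),'z',np.round(np.percentile(p[:,2],[5,50,95]),3),rect(p),'toplayer',rect(q),np.round(q.mean(0),3))
    im=cv2.imread(f'pics/{c}0.png')
    u,v=proj(c,[.57,-.04,.1])[0]; u,v=int(u),int(v)
    m=im[max(v-55,0):v+60,u-90:u+70]; cv2.imwrite(f'pics/crop_{c}.png',cv2.resize(m,None,fx=4.5,fy=4.5,interpolation=2))
    # knob: points above .14
    b=(P[...,2]>.155)&(abs(P[...,0]-.58)<.06)&(abs(P[...,1]-.05)<.06)
    print(c,'knobpts',b.sum(),rect(P[b]),P[b].mean(0))
    b=(abs(P[...,2]-.1)<.012)&(abs(P[...,0]-.57)<.16)&(abs(P[...,1]+.12)<.142)
    print(c,'shelf pts',b.sum(),rect(P[b]),P[b].mean(0))
E
```

```text
top level 0.73 313 z [0.023 0.042 0.051] ([352.9, 212.6, 516.5, 126.3], 34.0) toplayer ([494.2, 308.0, 199.4, 25.4], 0.7) [0.495 0.31  0.046]
top level 0.57 719 z [0.023 0.058 0.066] ([125.4, 210.5, 300.0, 266.8], 62.4) toplayer ([176.0, 305.7, 270.4, 33.2], -16.1) [0.175 0.306 0.062]
top level 0.5 169 z [0.015 0.028 0.036] ([436.4, 432.8, 139.6, 20.5], -2.6) toplayer ([435.4, 431.7, 137.7, 17.8], -2.7) [0.436 0.431 0.032]
top shelf_top 0.83 3873 z [0.091 0.099 0.106] ([428.6, -82.5, 516.8, 331.7], -2.5) toplayer ([576.4, -88.9, 330.5, 217.6], 87.5) [ 0.572 -0.123  0.101]
top knob_grip 0.75 3815 z [0.091 0.099 0.106] ([430.4, -83.3, 521.4, 328.4], -2.8) toplayer ([577.4, -90.1, 327.9, 219.6], 87.3) [ 0.573 -0.124  0.101]
top knob_grip 0.63 170 z [0.011 0.024 0.038] ([280.3, -140.9, 378.2, 119.9], -53.7) toplayer ([364.2, -255.7, 119.3, 90.1], 37.4) [ 0.364 -0.259  0.032]
top knob_grip 0.49 100 z [0.154 0.165 0.172] ([583.7, 44.1, 43.2, 38.1], -8.3) toplayer ([582.0, 43.3, 38.0, 37.3], -23.1) [0.583 0.043 0.167]
top cam_tip 0.65 66 z [0.088 0.098 0.106] ([368.8, 52.2, 395.1, 26.3], 6.
[... 1186 characters left out ...]
 287.1], -72.5) toplayer ([579.5, -89.4, 338.4, 221.1], 87.7) [ 0.57  -0.104  0.098]
side knob_grip 0.88 276 z [0.011 0.149 0.168] ([379.6, 417.6, 967.5, 42.6], -61.1) toplayer ([584.4, 48.5, 36.7, 36.5], 60.1) [0.583 0.05  0.165]
side cam_tip 0.53 175 z [0.081 0.094 0.101] ([522.6, 68.4, 87.5, 27.1], -1.2) toplayer ([522.6, 73.1, 87.8, 20.6], -4.6) [0.525 0.075 0.097]
side knob_mark 0.56 317 z [0.011 0.145 0.168] ([393.7, 398.6, 1014.3, 49.1], -61.2) toplayer ([583.9, 46.3, 40.9, 37.5], 57.2) [0.583 0.048 0.165]
side knobpts 125 ([583.2, 46.8, 40.9, 39.1], 56.8) [0.582603   0.04956132 0.16388278]
side shelf pts 3021 ([578.9, -118.8, 279.6, 222.5], 87.7) [ 0.57067363 -0.11358489  0.09808855]
```

View pics/crop_top.png

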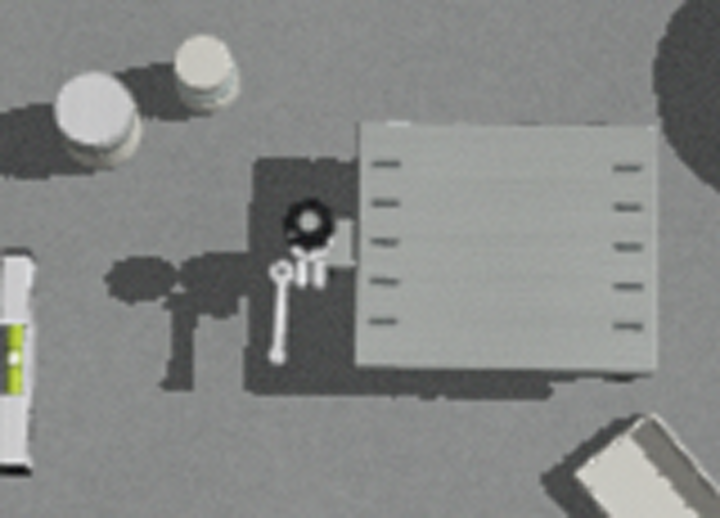

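```bash
cat > tgt.py <<'E'
import sys, numpy as np
from plant import robot
from scipy.spatial.transform import Rotation as R
s=robot.read_state(); M=R.from_rotvec(s['orientation']).as_matrix(); p=np.array(s['tool_pos'])
yaw=np.degrees(np.arctan2(M[1,0],M[0,0]))
print('t',round(s['t'],2),'pos',np.round(p,4),'yaw',round(yaw,1),'tilt z',np.round(M[:,2],3),'q6',round(s['q'][5],2),'F',np.round(s['force'],1),'T',np.round(s['wrist_torque'],2),'open',round(s['opening'],4),'gf',np.round(s['gripper_force'],1))
for a in sys.argv[1:]:
    x,y,z,w=map(float,a.split(','))
    d=(w-yaw+180)%360-180
    print(a,'travel',np.round(M.T@(np.array([x,y,z])-p),4).tolist(),'spin',round(-np.radians(d),4))
E
python3 tgt.py .483,.074,.22,180
```

```text
t 1.3 pos [ 0.2186 -0.5587  0.2356] yaw 21.4 tilt z [ 0.  0. -1.] q6 -0.09 F [0.2 0.  0.6] T [-0.03 -0.    0.01] open 0.093 gf 0.0
.483,.074,.22,180 travel [0.4767, -0.493, 0.0157] spin -2.7688
```

```bash
python3 -m inch '{"travel": [[0.477,-0.493,0.0],[0.477,-0.493,0.0],[0.477,-0.493,0.0],[0.477,-0.493,0.0],[0.477,-0.493,0.0],[0.477,-0.493,0.0],[0.477,-0.493,0.0],[0.477,-0.493,0.0],[0.477,-0.493,0.0],[0.477,-0.493,0.0]], "spin": [-2.77,-2.77,-2.77,-2.77,-2.77,-2.77,-2.77,-2.77,-2.77,-2.77]}' 0.6 20; python3 tgt.py .483,.074,.22,180
```

```text
t: 2.13
tool_pos: [0.3796, -0.1725, 0.236]
orientation: [2.156, 2.284, 0.0]
force: [1.3, -0.0, 0.2]
opening: 0.0378
gripper_force: 0.0
t 2.13 pos [ 0.3796 -0.1725  0.236 ] yaw 93.3 tilt z [ 0.001 -0.001 -1.   ] q6 -0.61 F [ 1.3 -0.   0.2] T [-0.04 -0.15 -0.  ] open 0.0378 gf 0.0
.483,.074,.22,180 travel [0.2402, 0.1174, 0.016] spin -1.5131
```

```bash
python3 -m inch '{"travel": [[0.2402,0.1174,0.016],[0.2402,0.1174,0.016],[0.2402,0.1174,0.016],[0.2402,0.1174,0.016],[0.2402,0.1174,0.016],[0.2402,0.1174,0.016],[0.2402,0.1174,0.016],[0.2402,0.1174,0.016],[0.2402,0.1174,0.016],[0.2402,0.1174,0.016]], "spin": [-1.513,-1.513,-1.513,-1.513,-1.513,-1.513,-1.513,-1.513,-1.513,-1.513]}'; python3 tgt.py .483,.074,.22,180
```

```text
t: 2.97
tool_pos: [0.4841, 0.0724, 0.2195]
orientation: [-0.409, -3.115, 0.0]
force: [-0.7, -1.0, 1.0]
opening: 0.0371
gripper_force: 0.0
t 2.97 pos [0.4841 0.0724 0.2195] yaw 165.0 tilt z [-0. -0. -1.] q6 -1.27 F [-0.7 -1.   1. ] T [ 0.03 -0.17 -0.05] open 0.0371 gf 0.0
.483,.074,.22,180 travel [0.0015, 0.0013, -0.0005] spin -0.261
```

```bash
python3 -m inch '{"travel": [[0,0.0015,0],[0,0.0015,0],[0,0.0015,0.0],[0,0.0015,0.03],[0,0.0015,0.06],[0,0.0015,0.08],[0,0.0015,0.1],[0,0.0015,0.113],[0,0.0015,0.113],[0,0.0015,0.113]], "spin": [-0.12,-0.24,-0.26,-0.26,-0.26,-0.26,-0.26,-0.26,-0.26,-0.26]}'; python3 tgt.py .483,.074,.107,180
python3 - <<'E'
from h import *
im,d=optics.read_camera('side'); u,v=map(int,proj('side',[.5,.07,.1])[0])
cv2.imwrite('pics/s1.png',cv2.resize(im[v-60:v+50,u-70:u+70,::-1],None,fx=5,fy=5,interpolation=2))
E
```

```text
t: 3.8
tool_pos: [0.4839, 0.073, 0.1062]
orientation: [-0.017, -3.14, 0.0]
force: [0.5, -0.2, 0.6]
opening: 0.037
gripper_force: 0.0
t 3.8 pos [0.4839 0.073  0.1062] yaw 179.4 tilt z [-0.002 -0.    -1.   ] q6 -1.51 F [ 0.5 -0.2  0.6] T [ 0.11 -0.15  0.06] open 0.037 gf 0.0
.483,.074,.107,180 travel [0.0009, 0.001, -0.0008] spin -0.011
```

View pics/s1.png

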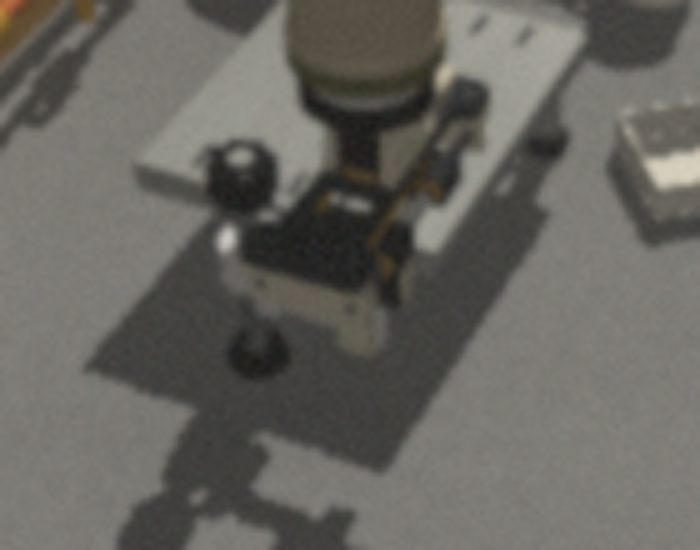

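The side crop shows the fingers straddling the post, with the knob clear of the gripper body. Next I'll sweep the arc clockwise about the pivot.

```bash
python3 -m inch '{"travel": [[-0.0004,0.008,0],[-0.0018,0.0159,0],[-0.0039,0.0237,0],[-0.007,0.0311,0],[-0.0108,0.0382,0],[-0.0153,0.0448,0],[-0.0206,0.0508,0],[-0.0265,0.0563,0],[-0.0329,0.061,0],[-0.0399,0.0651,0]], "spin": [0.11,0.22,0.33,0.44,0.55,0.66,0.77,0.88,0.99,1.1]}'; python3 tgt.py; python3 -m inch '{"travel": [[-0.0004,0.008,0],[-0.0018,0.0159,0],[-0.0039,0.0237,0],[-0.007,0.0311,0],[-0.0108,0.0382,0],[-0.0108,0.0382,0]], "spin": [0.11,0.22,0.33,0.44,0.55,0.55]}'; python3 tgt.py .563,.145,.107,88
```

```text
t: 4.68
tool_pos: [0.5262, 0.138, 0.1085]
orientation: [1.661, 2.664, 0.002]
force: [-0.2, -2.3, 0.0]
opening: 0.0373
gripper_force: 0.9
t 4.68 pos [0.5262 0.138  0.1085] yaw 116.1 tilt z [ 0.002 -0.    -1.   ] q6 -0.29 F [-0.2 -2.3  0. ] T [-0.39  0.07 -0.04] open 0.0373 gf 0.9
t: 5.18
tool_pos: [0.5659, 0.1452, 0.1085]
orientation: [2.323, 2.113, 0.004]
force: [0.9, 0.0, -0.0]
opening: 0.037
gripper_force: 0.0
t 5.18 pos [0.5659 0.1452 0.1085] yaw 84.6 tilt z [ 0.003  0.    -1.   ] q6 0.26 F [ 0.9  0.  -0. ] T [-0.01 -0.11  0.04] open 0.037 gf 0.0
.563,.145,.107,88 travel [-0.0005, -0.0029, 0.0015] spin -0.0596
```

```bash
python3 -m inch '{"travel": [[0,0,-0.04],[0,0,-0.08],[0,0,-0.09]], "spin": [0,0,0]}' 0; python3 tgt.py .495,.310,.15,180
python3 - <<'E'
from h import *
P=cloud('top',optics.read_camera('top')[1])
for r in models.masks_of('top','cam_tip')[:2]:
    p=P[r['region']]; p=p[(p[:,2]>.075)&(p[:,2]<.11)]; print(r['p'],len(p),rect(p) if len(p)>3 else '')
print([(np.round(r['centre'],3),r['p']) for r in models.look_for('top','cam_tip')])
E
```

```text
t: 5.43
tool_pos: [0.5671, 0.1458, 0.2051]
orientation: [2.309, 2.121, 0.014]
force: [1.3, -0.1, 1.5]
opening: 0.0526
gripper_force: 0.0
t 5.43 pos [0.5671 0.1458 0.2051] yaw 85.1 tilt z [ 0.01   0.002 -1.   ] q6 0.25 F [ 1.3 -0.1  1.5] T [-0.01 -0.06  0.01] open 0.0526 gf 0.0
.495,.310,.15,180 travel [0.1574, -0.0863, 0.0547] spin -1.6555
0.45 20 ([556.5, 90.5, 58.6, 13.8], 82.8)
[(array([0.552, 0.069, 0.098]), 0.44)]
```

```bash
python3 -m inch '{"travel": [[0.157,-0.086,0.0],[0.157,-0.086,0.0],[0.157,-0.086,0.0],[0.157,-0.086,0.0],[0.157,-0.086,0.05],[0.157,-0.086,0.05],[0.157,-0.086,0.05],[0.157,-0.086,0.05],[0.157,-0.086,0.05],[0.157,-0.086,0.05]], "spin": [-1.655,-1.655,-1.655,-1.655,-1.655,-1.655,-1.655,-1.655,-1.655,-1.655]}'; python3 tgt.py .495,.310,.07,180
python3 - <<'E'
from h import *
P=cloud('top',optics.read_camera('top')[1])
b=(P[...,2]>.08)&(P[...,2]<.112)&(abs(P[...,0]-.555)<.03)&(P[...,1]>.075)&(P[...,1]<.17)
print('lever',b.sum(),rect(P[b]))
P=cloud('side',optics.read_camera('side')[1])
b=(P[...,2]>.08)&(P[...,2]<.112)&(abs(P[...,0]-.555)<.03)&(P[...,1]>.075)&(P[...,1]<.17)
print('lever',b.sum(),rect(P[b]))
E
```

```text
t: 6.42
tool_pos: [0.4908, 0.3087, 0.1447]
orientation: [-0.624, -3.077, 0.003]
force: [0.8, -0.2, 0.8]
opening: 0.0929
gripper_force: 0.0
t 6.42 pos [0.4908 0.3087 0.1447] yaw 157.1 tilt z [-0.003 -0.001 -1.   ] q6 -0.7 F [ 0.8 -0.2  0.8] T [ 0.02 -0.15  0.04] open 0.0929 gf 0.0
.495,.310,.07,180 travel [-0.0035, 0.003, 0.0747] spin -0.4005
lever 54 ([554.4, 112.5, 70.6, 11.0], -86.8)
lever 0 ([0.0, 0.0, 0.0, 0.0], 0.0)
```

The lever now lies at a world yaw of 93°, so cam is about 1.47 and open. Next I'll grasp the level.

```bash
python3 -m inch '{"travel": [[-0.0035,0.003,0],[-0.0035,0.003,0.01],[-0.0035,0.003,0.02],[-0.0035,0.003,0.04],[-0.0035,0.003,0.06],[-0.0035,0.003,0.08],[-0.0035,0.003,0.1],[-0.0035,0.003,0.115],[-0.0035,0.003,0.115],[-0.0035,0.003,0.115]], "spin": [-0.12,-0.24,-0.36,-0.4,-0.4,-0.4,-0.4,-0.4,-0.4,-0.4]}'; python3 tgt.py .495,.310,.03,180;  python3 -m inch '{"travel": [[0,0,0],[0,0,0],[0,0,0],[0,0,0],[0,0,0],[0,0,0],[0,0,0],[0,0,0]], "spin": [0,0,0,0,0,0,0,0]}' 1 25; python3 tgt.py
```

```text
t: 7.35
tool_pos: [0.4951, 0.3097, 0.0302]
orientation: [-0.018, -3.138, 0.002]
force: [-0.1, -0.4, 0.4]
opening: 0.0924
gripper_force: 0.0
t 7.35 pos [0.4951 0.3097 0.0302] yaw 179.3 tilt z [-0.003 -0.002 -1.   ] q6 -1.09 F [-0.1 -0.4  0.4] T [ 0.1  -0.12  0.01] open 0.0924 gf 0.0
.495,.310,.03,180 travel [0.0001, 0.0003, 0.0002] spin -0.0114
t: 8.02
tool_pos: [0.4965, 0.3105, 0.0317]
orientation: [0.014, 3.141, 0.0]
force: [0.1, -0.7, -0.1]
opening: 0.044
gripper_force: 0.0
t 8.02 pos [0.4965 0.3105 0.0317] yaw 179.5 tilt z [ 0.  0. -1.] q6 -1.09 F [ 0.1 -0.7 -0.1] T [ 0.04 -0.18  0.04] open 0.044 gf 0.0
```

```bash
python3 -m inch '{"travel": [[0,0,0],[0,0,0],[0,0,0],[0,0,0],[0,0,0],[0,0,-0.03],[0,0,-0.06],[0,0,-0.1],[0,0,-0.14],[0,0,-0.17]], "spin": [0,0,0,0,0,0,0,0,0,0]}'; python3 tgt.py .575,-.134,.2,87.5
```

```text
t: 8.85
tool_pos: [0.4967, 0.3106, 0.2046]
orientation: [0.014, 3.14, 0.001]
force: [1.1, 0.8, -3.8]
opening: 0.0238
gripper_force: 25.0
t 8.85 pos [0.4967 0.3106 0.2046] yaw 179.5 tilt z [ 0.001  0.001 -1.   ] q6 -1.09 F [ 1.1  0.8 -3.8] T [ 0.06 -0.16 -0.04] open 0.0238 gf 25.0
.575,-.134,.2,87.5 travel [-0.0822, -0.4439, 0.0044] spin 1.6057
```

```bash
python3 -m inch '{"travel": [[0,-0.02,-0.04],[-0.005,-0.05,-0.04],[-0.01,-0.08,-0.04],[-0.02,-0.11,-0.04],[-0.03,-0.15,-0.04],[-0.04,-0.19,-0.04],[-0.05,-0.23,-0.04],[-0.06,-0.27,-0.04],[-0.065,-0.31,-0.04],[-0.07,-0.35,-0.04]], "spin": [0.06,0.18,0.3,0.42,0.54,0.66,0.78,0.9,1.02,1.14]}'; python3 tgt.py .575,-.134,.2,87.5
```

```text
t: 9.68
tool_pos: [0.563, -0.0421, 0.2409]
orientation: [-1.714, -2.631, 0.001]
force: [0.7, -0.6, -2.7]
opening: 0.0239
gripper_force: 25.0
t 9.68 pos [ 0.563  -0.0421  0.2409] yaw 113.8 tilt z [-0.001  0.    -1.   ] q6 -0.58 F [ 0.7 -0.6 -2.7] T [ 0.   -0.18  0.01] open 0.0239 gf 25.0
.575,-.134,.2,87.5 travel [-0.089, -0.0261, 0.0408] spin 0.4597
```

```bash
python3 -m inch '{"travel": [[-0.03,-0.01,0],[-0.06,-0.02,0],[-0.08,-0.025,0],[-0.089,-0.026,0],[-0.089,-0.026,0.02],[-0.089,-0.026,0.05],[-0.089,-0.026,0.08],[-0.089,-0.026,0.09],[-0.089,-0.026,0.09],[-0.089,-0.026,0.09]], "spin": [0.12,0.24,0.36,0.46,0.46,0.46,0.46,0.46,0.46,0.46]}'; python3 tgt.py .575,-.134,.132,87.5
python3 - <<'E'
from h import *
for c in ('top','side'):
    P=cloud(c,optics.read_camera(c)[1])
    b=(P[...,2]>.145)&(P[...,2]<.175)&(abs(P[...,0]-.575)<.06)&(abs(P[...,1]+.134)<.14)
    print(c,'level top',b.sum(),rect(P[b]),np.median(P[b][:,2]))
E
```

```text
t: 10.52
tool_pos: [0.5758, -0.1318, 0.1515]
orientation: [-2.262, -2.178, 0.001]
force: [0.3, -0.5, -2.4]
opening: 0.0239
gripper_force: 25.0
t 10.52 pos [ 0.5758 -0.1318  0.1515] yaw 87.8 tilt z [-0.001  0.    -1.   ] q6 -0.27 F [ 0.3 -0.5 -2.4] T [-0.04 -0.14 -0.01] open 0.0239 gf 25.0
.575,-.134,.132,87.5 travel [-0.0023, -0.0007, 0.0195] spin 0.0058
top level top 120 ([568.6, -127.6, 195.7, 39.0], 86.2) 0.16256014484139267
side level top 347 ([577.6, -124.1, 201.2, 54.3], 78.3) 0.1629174266286858
```

```bash
python3 -m inch '{"travel": [[0,0,0.006],[0,0,0.012],[0,0,0.016],[0,0,0.018],[0,0,0.019],[0,0,0.0195],[0,0,0.02],[0,0,0.02]], "spin": [0,0,0,0,0,0,0,0]}'; python3 tgt.py
```

```text
t: 11.28
tool_pos: [0.5762, -0.132, 0.1317]
orientation: [2.263, 2.179, 0.0]
force: [0.4, 0.8, -3.8]
opening: 0.0241
gripper_force: 25.0
t 11.28 pos [ 0.5762 -0.132   0.1317] yaw 87.8 tilt z [ 0. -0. -1.] q6 -0.27 F [ 0.4  0.8 -3.8] T [-0.07 -0.07  0.03] open 0.0241 gf 25.0
```

```bash
python3 -m inch '{"travel": [[0,0,0.0005],[0,0,0.001],[0,0,0.001]], "spin": [0,0,0]}'; python3 tgt.py;  python3 -m inch '{"travel": [[0,0,0.0005],[0,0,0.001],[0,0,0.001]], "spin": [0,0,0]}'; python3 tgt.py
```

```text
t: 11.53
tool_pos: [0.5763, -0.132, 0.1308]
orientation: [2.263, 2.179, 0.0]
force: [-0.3, 1.1, -2.1]
opening: 0.0241
gripper_force: 25.0
t 11.53 pos [ 0.5763 -0.132   0.1308] yaw 87.8 tilt z [ 0. -0. -1.] q6 -0.27 F [-0.3  1.1 -2.1] T [-0.1  -0.07 -0.01] open 0.0241 gf 25.0
t: 11.78
tool_pos: [0.5764, -0.132, 0.1307]
orientation: [2.263, 2.178, 0.001]
force: [-3.3, 1.4, 4.8]
opening: 0.0237
gripper_force: 25.0
t 11.78 pos [ 0.5764 -0.132   0.1307] yaw 87.8 tilt z [ 0.001 -0.    -1.   ] q6 -0.27 F [-3.3  1.4  4.8] T [ 0.13  0.52 -0.05] open 0.0237 gf 25.0
```

```bash
python3 -m inch '{"travel": [[0,0,-0.0015],[0,0,-0.0015],[0,0,-0.0015],[0,0,-0.0015],[0,0,-0.0015],[0,0,-0.0015],[0,0,-0.0015],[0,0,-0.02],[0,0,-0.06],[0,0,-0.09]], "spin": [0,0,0,0,0,0,0,0,0,0]}' 0; python3 tgt.py .583,.0455,.22,150
```

```text
t: 12.62
tool_pos: [0.5755, -0.1318, 0.2205]
orientation: [-2.262, -2.178, 0.001]
force: [0.4, -0.4, 0.9]
opening: 0.086
gripper_force: 0.0
t 12.62 pos [ 0.5755 -0.1318  0.2205] yaw 87.8 tilt z [-0.002  0.001 -1.   ] q6 -0.27 F [ 0.4 -0.4  0.9] T [-0.08 -0.14 -0.05] open 0.086 gf 0.0
.583,.0455,.22,150 travel [0.1774, 0.0007, 0.0006] spin -1.0852
```

```bash
python3 -m inch '{"travel": [[0.03,0,0],[0.07,0,0],[0.1,0,0],[0.14,0,0],[0.1774,0.0007,0],[0.1774,0.0007,0],[0.1774,0.0007,0],[0.1774,0.0007,0],[0.1774,0.0007,0],[0.1774,0.0007,0]], "spin": [-0.12,-0.24,-0.36,-0.48,-0.6,-0.72,-0.84,-0.96,-1.085,-1.085]}' 0.35; python3 tgt.py .583,.0455,.156,150
python3 - <<'E'
from h import *
S={}
for c in ('top','side'):
    im,d=optics.read_camera(c); P=cloud(c,d); S[c]=im
    np.save(f'{c}1.npy',d); cv2.imwrite(f'pics/{c}1raw.png',im[:,:,::-1])
    b=(P[...,2]>.12)&(P[...,2]<.16)&(abs(P[...,0]-.575)<.06)&(abs(P[...,1]+.134)<.12)
    print(c,'level',b.sum(),rect(P[b]),P[b].mean(0))
    print(c,[(np.round(r['centre'],4),round(r['p'],2)) for r in models.look_for(c,'bubble')][:4])
    for r in models.masks_of(c,'bubble')[:4]:
        v,u=np.nonzero(r['region']); print('  mask',round(r['p'],2),len(u),u.mean(),v.mean())
u,v=map(int,proj('top',[.575,-.13,.14])[0]); a=cv2.resize(S['top'][v-14:v+16,u-36:u+36,::-1],None,fx=10,fy=10,interpolation=cv2.INTER_NEAREST); print('top crop',u-36,v-14)
u,v=map(int,proj('side',[.575,-.13,.14])[0]); b=cv2.resize(S['side'][v-15:v+14,u-36:u+36,::-1],None,fx=10,fy=10,interpolation=cv2.INTER_NEAREST); print('side crop',u-36,v-15)
cv2.imwrite('pics/b1.png',np.vstack([a,b]))
E
```

```text
t: 13.45
tool_pos: [0.5835, 0.0455, 0.2196]
orientation: [-0.803, -3.037, 0.0]
force: [-0.2, 0.1, 0.5]
opening: 0.0604
gripper_force: 0.0
t 13.45 pos [0.5835 0.0455 0.2196] yaw 150.4 tilt z [-0. -0. -1.] q6 -1.06 F [-0.2  0.1  0.5] T [ 0.   -0.15 -0.01] open 0.0604 gf 0.0
.583,.0455,.156,150 travel [0.0005, -0.0002, 0.0636] spin 0.0064
top level 352 ([576.2, -132.1, 193.8, 27.1], 87.1) [ 0.57321712 -0.13658277  0.13899896]
top [(array([ 0.5687, -0.1423,  0.1443]), 0.5)]
  mask 0.43 2899 303.63435667471543 169.77992411176268
side level 412 ([577.5, -127.9, 204.6, 26.7], 88.0) [ 0.57474144 -0.11588468  0.1365157 ]
side [(array([0.5804, 0.0488, 0.1498]), 0.68), (array([ 0.5683, -0.109 ,  0.1317]), 0.36)]
  mask 0.39 113 282.8141592920354 258.283185840708
top crop 266 151
side crop 206 131
```

View pics/b1.png

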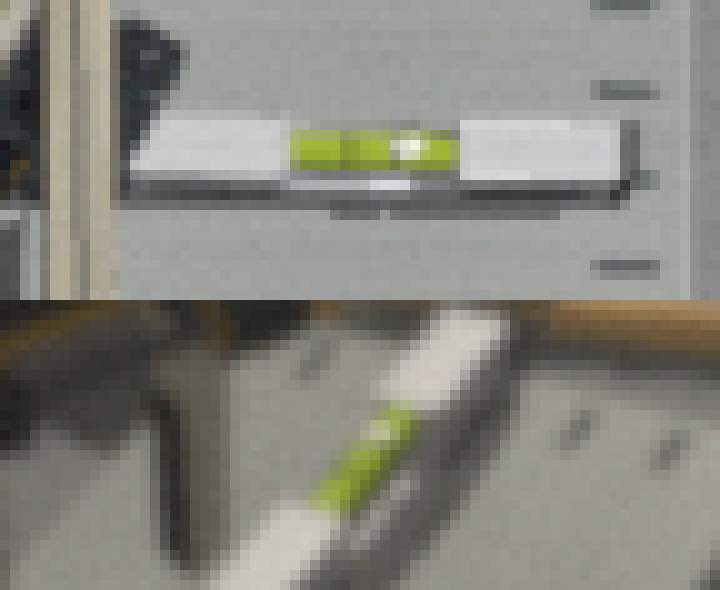

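The top crop shows the bubble at about column 407/10, against a notch middle of about 375/10. That is roughly 12 mm towards the shelf's -y side, so about 2.2 rad clockwise is needed. I'll grip the knob.

```bash
python3 -m inch '{"travel": [[0,0,0.03],[0,0,0.055],[0.0005,0,0.0635],[0.0005,0,0.0635],[0.0005,0,0.0635]], "spin": [0,0,0,0,0]}'; python3 tgt.py; python3 -m inch '{"travel": [[0,0,0],[0,0,0],[0,0,0],[0,0,0],[0,0,0],[0,0,0]], "spin": [0,0,0,0,0,0]}' 1 12; python3 tgt.py
```

```text
t: 14.17
tool_pos: [0.583, 0.0455, 0.1563]
orientation: [-0.814, -3.033, 0.0]
force: [1.5, 0.5, 1.1]
opening: 0.0609
gripper_force: 0.0
t 14.17 pos [0.583  0.0455 0.1563] yaw 149.9 tilt z [-0.001 -0.    -1.   ] q6 -1.06 F [1.5 0.5 1.1] T [ 0.   -0.07 -0.02] open 0.0609 gf 0.0
t: 14.67
tool_pos: [0.5833, 0.0436, 0.158]
orientation: [0.814, 3.033, -0.004]
force: [-5.1, -7.3, 6.4]
opening: 0.044
gripper_force: 12.0
t 14.67 pos [0.5833 0.0436 0.158 ] yaw 149.9 tilt z [ 0.    -0.003 -1.   ] q6 -1.06 F [-5.1 -7.3  6.4] T [-1.48  0.99  0.02] open 0.044 gf 12.0
```

```bash
python3 -m inch '{"travel": [[0,-0.001,-0.0005],[0,-0.0018,-0.001],[0,-0.0018,-0.001],[0,-0.0018,-0.001]], "spin": [0,0,0,0]}' - 25; python3 tgt.py
```

```text
t: 15.0
tool_pos: [0.5831, 0.0435, 0.158]
orientation: [0.813, 3.032, -0.0]
force: [2.9, -3.0, 1.2]
opening: 0.0435
gripper_force: 25.0
t 15.0 pos [0.5831 0.0435 0.158 ] yaw 150.0 tilt z [ 0.002 -0.001 -1.   ] q6 -1.06 F [ 2.9 -3.   1.2] T [-1.07 -0.42 -0.04] open 0.0435 gf 25.0
```

Now turn clockwise by 1.1 rad and check.

```bash
python3 -m inch '{"travel": [[0,0,0],[0,0,0],[0,0,0],[0,0,0],[0,0,0],[0,0,0],[0,0,0],[0,0,0],[0,0,0],[0,0,0]], "spin": [0.11,0.22,0.33,0.44,0.55,0.66,0.77,0.88,0.99,1.1]}'; python3 tgt.py; python3 -m inch '{"travel": [[0,0,0],[0,0,0],[0,0,0],[0,0,0],[0,0,0],[0,0,0],[0,0,0],[0,0,0],[0,0,0],[0,0,0]], "spin": [0.1,0.2,0.3,0.4,0.4,0.4,0.4,0.4,0.4,0.4]}'; python3 -m inch '{"travel": [[0,0,0],[0,0,0],[0,0,0],[0,0,0],[0,0,0],[0,0,0],[0,0,0],[0,0,0],[0,0,0],[0,0,0]], "spin": [0,0,0,0,0,0,0,0,0,0]}'; python3 tgt.py
cat > bub.py <<'E'
import sys
from h import *
im,d=optics.read_camera('top'); cv2.imwrite(f'pics/{sys.argv[1]}raw.png',im[:,:,::-1])
L=lambda s,dx=0: np.array([.5762+dx,-.132,.139])+s*np.array([.044,.999,0])
def prof(im):
    s=np.arange(-.045,.0451,.001); out=[]
    for dx in (-.003,0,.003):
        uv=np.array([proj('top',L(a,dx))[0] for a in s],np.float32)
        out.append(cv2.remap(im,uv[None,:,0],uv[None,:,1],cv2.INTER_LINEAR)[0].astype(float))
    return s*1000,np.mean(out,0)
s,p=prof(im); g=p[:,1]-p[:,2]
on=g>.5*np.percentile(g,80); a,b=s[on][0],s[on][-1]
k=(s>a+3)&(s<b-3); w=np.clip(p[k,2]-np.median(p[k,2])-25,0,None)
print('notch',a,b,'mid',(a+b)/2,'bubble',(w*s[k]).sum()/w.sum(),'peak',w.max(),'rel mm',(w*s[k]).sum()/w.sum()-(a+b)/2)
print('blue',p[::3,2].round().astype(int).tolist()); print('red ',p[::3,0].round().astype(int).tolist())
u,v=map(int,L(0) is not None and proj('top',L(0))[0])
cv2.imwrite(f'pics/{sys.argv[1]}.png',cv2.resize(im[v-14:v+16,u-36:u+36,::-1],None,fx=8,fy=8,interpolation=0))
E
python3 bub.py b2
```

```text
t: 15.83
tool_pos: [0.5838, 0.0439, 0.158]
orientation: [2.284, 2.154, 0.004]
force: [8.6, -2.9, -2.0]
opening: 0.0437
gripper_force: 25.0
t 15.83 pos [0.5838 0.0439 0.158 ] yaw 86.7 tilt z [ 0.003 -0.    -1.   ] q6 0.05 F [ 8.6 -2.9 -2. ] T [-0.5  -0.83  0.13] open 0.0437 gf 25.0
t: 16.67
tool_pos: [0.584, 0.0438, 0.158]
orientation: [2.662, 1.664, 0.005]
force: [10.3, -3.2, -2.6]
opening: 0.0436
gripper_force: 25.0
t: 17.5
tool_pos: [0.584, 0.0438, 0.158]
orientation: [2.662, 1.664, 0.005]
force: [9.6, -3.8, -3.4]
opening: 0.0435
gripper_force: 25.0
t 17.5 pos [0.584  0.0438 0.158 ] yaw 64.0 tilt z [ 0.004  0.    -1.   ] q6 0.44 F [ 9.6 -3.8 -3.4] T [-0.39 -1.13 -0.1 ] open 0.0435 gf 25.0
notch -28.999999999999986 32.00000000000007 mid 1.5000000000000426 bubble -3.210832424572844 peak 98.66666666666667 rel mm -4.710832424572887
blue [204, 204, 204, 209, 212, 141, 79, 55, 59, 56, 60, 79, 116, 171, 182, 158, 112, 67, 56, 57, 59, 60, 63, 60, 60, 84, 133, 199, 204, 205, 204]
red  [203, 203, 204, 207, 209, 171, 151, 154, 156, 154, 156, 161, 172, 195, 201, 182, 159, 149, 137, 148, 154, 156, 156, 155, 157, 160, 170, 195, 202, 203, 203]
```

```bash
python3 -m inch '{"travel": [[0,0,0],[0,0,0],[0,0,0],[0,0,0],[0,0,0],[0,0,0],[0,0,0],[0,0,0],[0,0,0],[0,0,0]], "spin": [0.1,0.2,0.3,0.4,0.5,0.6,0.7,0.75,0.75,0.75]}';  python3 -m inch '{"travel": [[0,0,0],[0,0,0],[0,0,0],[0,0,0],[0,0,0],[0,0,0],[0,0,0],[0,0,0],[0,0,0],[0,0,0]], "spin": [0,0,0,0,0,0,0,0,0,0]}'; python3 tgt.py; python3 bub.py b3
python3 - <<'E'
import re
src=open('bub.py').read().replace("im,d=optics.read_camera('top'); cv2.imwrite(f'pics/{sys.argv[1]}raw.png',im[:,:,::-1])","im=cv2.imread('pics/top1raw.png')[:,:,::-1].copy()")
import sys; sys.argv=['','tmp']; exec(src)
E
```

```text
t: 18.38
tool_pos: [0.5844, 0.0434, 0.158]
orientation: [3.088, 0.573, 0.007]
force: [11.8, -5.4, -4.8]
opening: 0.0434
gripper_force: 25.0
t: 19.22
tool_pos: [0.5843, 0.0434, 0.158]
orientation: [3.087, 0.573, 0.007]
force: [10.7, -4.6, -4.2]
opening: 0.0434
gripper_force: 25.0
t 19.22 pos [0.5843 0.0434 0.158 ] yaw 21.0 tilt z [ 0.005 -0.001 -1.   ] q6 1.19 F [10.7 -4.6 -4.2] T [-0.53 -1.67 -0.04] open 0.0434 gf 25.0
notch -28.999999999999986 32.00000000000007 mid 1.5000000000000426 bubble 0.5469403268719537 peak 92.0 rel mm -0.9530596731280889
blue [204, 204, 205, 208, 212, 142, 80, 55, 55, 56, 59, 61, 69, 101, 156, 176, 164, 125, 71, 60, 60, 61, 58, 58, 58, 80, 130, 195, 203, 204, 203]
red  [203, 203, 203, 206, 210, 180, 158, 155, 155, 155, 156, 154, 152, 151, 186, 200, 190, 163, 139, 147, 154, 155, 154, 156, 155, 158, 169, 194, 202, 203, 203]
notch -28.999999999999986 33.00000000000007 mid 2.0000000000000426 bubble -10.766413268832036 peak 97.0 rel mm -12.766413268832078
blue [202, 203, 204, 204, 198, 133, 77, 55, 61, 97, 150, 180, 176, 141, 90, 66, 60, 61, 59, 56, 57, 60, 59, 59, 60, 79, 120, 180, 197, 204, 204]
red  [202, 202, 203, 202, 198, 167, 151, 153, 155, 167, 192, 206, 197, 166, 159, 157, 155, 151, 137, 132, 142, 154, 155, 154, 154, 158, 169, 191, 199, 202, 203]
```

View pics/b3.png

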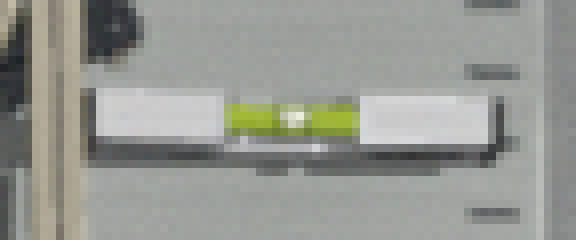

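```bash
python3 -m inch '{"travel": [[0,0,0],[0,0,0],[0,0,0]], "spin": [0.08,0.17,0.17]}';  python3 -m inch '{"travel": [[0,0,0],[0,0,0],[0,0,0],[0,0,0],[0,0,0],[0,0,-0.03],[0,0,-0.06],[0,0,-0.1],[0,0,-0.1],[0,0,-0.1]], "spin": [0,0,0,0,0,0,0,0,0,0]}' 0; python3 -m inch '{"travel": [[0,0,0],[0,0,0],[0,0,0],[0,0,0],[0,0,0],[0,0,0],[0,0,0],[0,0,0],[0,0,0],[0,0,0]], "spin": [0,0,0,0,0,0,0,0,0,0]}'; python3 bub.py b4
python3 - <<'E'
from h import *
im,d=optics.read_camera('side'); cv2.imwrite('pics/side4raw.png',im[:,:,::-1])
for c in ('top','side'):
    P=cloud(c,d if c=='side' else optics.read_camera(c)[1])
    b=(P[...,2]>.136)&(P[...,2]<.15)&(abs(P[...,0]-.575)<.03)&(abs(P[...,1]+.134)<.12)
    print(c,'level',b.sum(),rect(P[b]))
    b=(abs(P[...,2]-.1)<.012)&(abs(P[...,0]-.575)<.1)&(abs(P[...,1]+.124)<.12)&(abs(P[...,0]-.575)>.035)
    q=P[b]; A=np.c_[q[:,:2]-[.5755,-.1243],np.ones(len(q))]; print(c,'plane',np.linalg.lstsq(A,q[:,2],rcond=None)[0])
    P=cloud(c,np.load(c+'0.npy')); q=P[b]; q=q[abs(q[:,2]-.1)<.012]; A=np.c_[q[:,:2]-[.5755,-.1243],np.ones(len(q))]; print(c,'plane0',np.linalg.lstsq(A,q[:,2],rcond=None)[0])
E
python3 tgt.py .5762,-.132,.22,87.5
```

```text
t: 19.52
tool_pos: [0.5844, 0.0433, 0.158]
orientation: [3.126, 0.3, 0.008]
force: [10.9, -5.3, -4.9]
opening: 0.0437
gripper_force: 25.0
t: 20.35
tool_pos: [0.584, 0.0441, 0.2609]
orientation: [3.126, 0.31, 0.01]
force: [0.2, -0.4, -0.7]
opening: 0.093
gripper_force: 0.0
t: 21.18
tool_pos: [0.5823, 0.044, 0.2572]
orientation: [3.126, 0.31, 0.0]
force: [-0.1, -0.2, 0.2]
opening: 0.0933
gripper_force: 0.0
notch -28.999999999999986 31.000000000000068 mid 1.0000000000000409 bubble 0.5542560103964035 peak 102.83333333333334 rel mm -0.44574398960363737
blue [202, 202, 203, 206, 210, 142, 78, 51, 54, 55, 59, 61, 69, 107, 165, 187, 174, 132, 79, 63, 58, 56, 55, 57, 54, 77, 130, 197, 202, 203, 202]
red  [201, 201, 202, 204, 208, 178, 157, 153, 155, 154, 155, 154, 152, 156, 193, 206, 194, 164, 138, 146, 152, 152, 152, 156, 151, 150, 161, 195, 200, 201, 201]
top level 269 ([575.2, -131.8, 194.1, 26.8], 87.0)
top plane [0.00096872 0.00184516 0.09976278]
top plane0 [-0.00318125 -0.00325859  0.0987095 ]
side level 270 ([578.7, -128.1, 202.2, 27.7], 87.7)
side plane [-0.0003599   0.00120952  0.09950129]
side plane0 [-0.00083756 -0.00754238  0.09853365]
t 21.33 pos [0.5823 0.0439 0.2572] yaw 11.3 tilt z [ 0.  0. -1.] q6 1.36 F [-0.6 -0.3 -0.7] T [-0.    0.07 -0.06] open 0.0929 gf 0.0
.5762,-.132,.22,87.5 travel [-0.0405, 0.1713, 0.0372] spin -1.3294
```

View pics/b4.png

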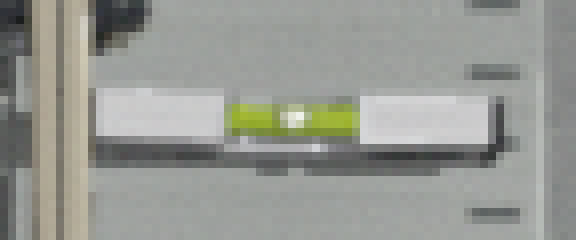

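Run:
```python
from h import *
def run(c,f,z):
    im=cv2.imread(f)[:,:,::-1].copy()
    s=np.arange(-.045,.0451,.001); o=[]
    for dx in (-.002,0,.002):
        uv=proj(c,np.array([.5762+dx,-.132,z])+s[:,None]*np.array([.044,.999,0])).astype(np.float32)
        o.append(cv2.remap(im,uv[None,:,0],uv[None,:,1],cv2.INTER_CUBIC)[0].astype(float))
    p=np.mean(o,0); s=s*1000; b=p[:,2]
    def cross(a,lo,hi,th):  # subpixel crossing
        k=np.where((s>=lo)&(s<=hi))[0]
        for i in k[:-1]:
            if (a[i]-th)*(a[i+1]-th)<=0: return s[i]+(th-a[i])/(a[i+1]-a[i])
    e1=cross(b,-40,-20,130); e2=cross(b,22,42,130)
    pk=b[(s>-22)&(s<22)].max(); j=s[(s>-22)&(s<22)][b[(s>-22)&(s<22)].argmax()]; th=(pk+58)/2
    b1=cross(b,j-14,j,th); b2=cross(b,j,j+14,th)
    print(c,f,'notch',e1,e2,'mid',(e1+e2)/2,'bubble',b1,b2,(b1+b2)/2,'rel',(b1+b2)/2-(e1+e2)/2)
for f in('pics/top1raw.png','pics/b2raw.png','pics/b3raw.png','pics/b4raw.png'): run('top',f,.142)
for f in ('pics/side1raw.png','pics/side4raw.png'):
  for z in (.139,.143): 
    try: run('side',f,z)
    except Exception as e: print(f,z,e)
```

```text
top pics/top1raw.png notch -29.60439560439559 33.68181818181825 mid 2.0387112887113297 bubble -16.26506024096383 -4.753623188405759 -10.509341714684794 rel -12.548053003396124
top pics/b2raw.png notch -29.326732673267312 33.01333333333341 mid 1.8433003300330473 bubble -8.52739726027394 2.628378378378422 -2.949509440947759 rel -4.792809770980806
top pics/b3raw.png notch -29.284313725490183 33.18181818181825 mid 1.9487522281640342 bubble -4.776315789473646 6.4722222222222685 0.8479532163743113 rel -1.1007990117897228
top pics/b4raw.png notch -29.26262626262625 33.1298701298702 mid 1.9336219336219749 bubble -4.902439024390207 6.444444444444493 0.7710027100271426 rel -1.1626192235948323
side pics/side1raw.png notch -34.12903225806451 30.031250000000068 mid -2.0488911290322225 bubble -21.12499999999998 -9.72222222222219 -15.423611111111084 rel -13.374719982078862
side pics/side1raw.png notch -29.17647058823528 34.38461538461546 mid 2.6040723981900893 bubble -17.395833333333307 -4.479166666666629 -10.937499999999968 rel -13.541572398190057
side pics/side4raw.png notch -35.514285714285705 27.218750000000064 mid -4.147767857142821 bubble -8.117647058823497 2.235294117647102 -2.9411764705881973 rel 1.2065913865546234
side pics/side4raw.png notch -30.769230769230756 31.6333333333334 mid 0.43205128205132226 bubble -4.999999999999966 7.153846153846203 1.0769230769231184 rel 0.6448717948717961
```

```bash
python3 tgt.py .5765,-.131,.18,-2.7
```

```text
t 21.33 pos [0.5823 0.0439 0.2572] yaw 11.3 tilt z [ 0.  0. -1.] q6 1.36 F [-0.6 -0.3 -0.7] T [-0.    0.07 -0.06] open 0.0929 gf 0.0
.5765,-.131,.18,-2.7 travel [-0.04, 0.1704, 0.0772] spin 0.2449
```

```bash
python3 -m inch '{"travel": [[-0.01,0.04,0],[-0.02,0.08,0],[-0.03,0.12,0],[-0.04,0.16,0],[-0.04,0.1704,0],[-0.04,0.1704,0.03],[-0.04,0.1704,0.06],[-0.04,0.1704,0.077],[-0.04,0.1704,0.077],[-0.04,0.1704,0.077]], "spin": [0.1,0.2,0.245,0.245,0.245,0.245,0.245,0.245,0.245,0.245]}'; python3 tgt.py .5765,-.131,.161,-2.7
python3 - <<'E'
from h import *
im,d=optics.read_camera('side'); u,v=map(int,proj('side',[.575,-.13,.15])[0])
cv2.imwrite('pics/s5.png',cv2.resize(im[v-50:v+50,u-70:u+70,::-1],None,fx=5,fy=5,interpolation=2))
E
```

```text
t: 22.17
tool_pos: [0.5758, -0.1306, 0.1793]
orientation: [-3.14, 0.074, 0.004]
force: [0.5, -0.0, 1.3]
opening: 0.0928
gripper_force: 0.0
t 22.17 pos [ 0.5758 -0.1306  0.1793] yaw -2.7 tilt z [-0.002  0.001 -1.   ] q6 1.31 F [ 0.5 -0.   1.3] T [ 0.04 -0.01 -0.04] open 0.0928 gf 0.0
.5765,-.131,.161,-2.7 travel [0.0008, 0.0004, 0.0183] spin 0.0001
```

View pics/s5.png

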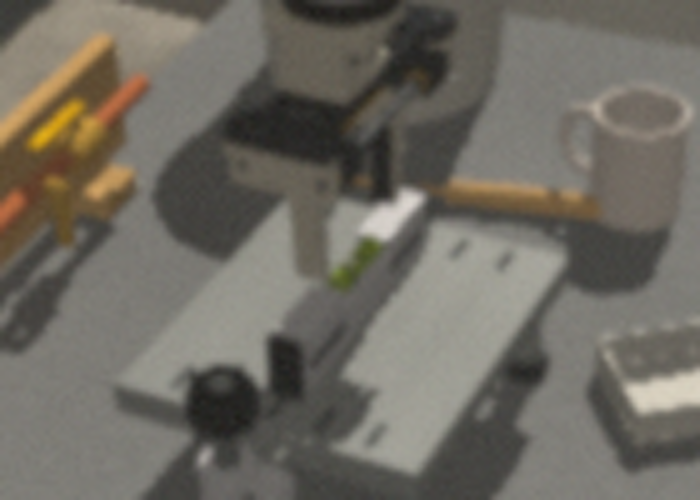

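The fingers hang above the level's two solid ends, and the vial still shows between them from the side. I'll press down.

```bash
python3 -m inch '{"travel": [[0.0008,0,0.008],[0.0008,0,0.013],[0.0008,0,0.0155],[0.0008,0,0.0165],[0.0008,0,0.017],[0.0008,0,0.017]], "spin": [0,0,0,0,0,0]}'; python3 -m inch '{"travel": [[0,0,0.0005],[0,0,0.001],[0,0,0.001],[0,0,0.001]], "spin": [0,0,0,0]}'; python3 tgt.py
```

```text
t: 22.72
tool_pos: [0.5774, -0.131, 0.1632]
orientation: [3.141, -0.074, 0.0]
force: [-0.2, 0.3, -0.2]
opening: 0.093
gripper_force: 0.0
t: 23.05
tool_pos: [0.5773, -0.1311, 0.1622]
orientation: [3.141, -0.074, 0.0]
force: [-0.3, 0.2, -0.2]
opening: 0.0931
gripper_force: 0.0
t 23.05 pos [ 0.5773 -0.1311  0.1622] yaw -2.7 tilt z [ 0. -0. -1.] q6 1.31 F [-0.3  0.2 -0.2] T [-0.   -0.06  0.01] open 0.0931 gf 0.0
```

```bash
python3 -m inch '{"travel": [[0,0,0.0005],[0,0,0.001],[0,0,0.001],[0,0,0.001]], "spin": [0,0,0,0]}'; python3 -m inch '{"travel": [[0,0,0.0004],[0,0,0.0008],[0,0,0.0008],[0,0,0.0008]], "spin": [0,0,0,0]}'; python3 tgt.py
```

```text
t: 23.38
tool_pos: [0.5775, -0.1311, 0.1614]
orientation: [3.141, -0.074, 0.001]
force: [0.6, 0.2, 2.0]
opening: 0.0931
gripper_force: 1.1
t: 23.72
tool_pos: [0.5776, -0.1311, 0.1614]
orientation: [3.141, -0.074, 0.001]
force: [-2.3, 0.7, 6.3]
opening: 0.0931
gripper_force: 3.6
t 23.72 pos [ 0.5776 -0.1311  0.1614] yaw -2.7 tilt z [ 0.001 -0.    -1.   ] q6 1.31 F [-2.3  0.7  6.3] T [0.38 0.55 0.08] open 0.0931 gf 3.6
```

```bash
python3 -m inch '{"travel": [[0,0,0.0004],[0,0,0.0007],[0,0,0.0007],[0,0,0.0007],[0,0,0.0007],[0,0,0.0007],[0,0,0.0007],[0,0,0.0007],[0,0,0.0007],[0,0,0.0007]], "spin": [0,0,0,0,0,0,0,0,0,0]}'; python3 -m inch '{"travel": [[0,0,0],[0,0,0],[0,0,0],[0,0,0],[0,0,0],[0,0,0],[0,0,0],[0,0,0],[0,0,0],[0,0,0]], "spin": [0,0,0,0,0,0,0,0,0,0]}'; python3 tgt.py
python3 - <<'E'
from h import *
import time
im=np.mean([optics.read_camera('side')[0].astype(float) for _ in range(3)],0).astype(np.uint8)
cv2.imwrite('pics/side6raw.png',im[:,:,::-1])
for f in ('side4raw','side6raw'):
  im=cv2.imread(f'pics/{f}.png')[:,:,::-1].copy()
  for z in (.139,.143):
    s=np.arange(-.045,.0451,.003); uv=proj('side',np.array([.5762,-.132,z])+s[:,None]*np.array([.044,.999,0])).astype(np.float32)
    p=cv2.remap(im,uv[None,:,0],uv[None,:,1],cv2.INTER_LINEAR)[0]; print(f,z,'blue',p[:,2].tolist(),'\n  red',p[:,0].tolist())
u,v=map(int,proj('side',[.575,-.13,.145])[0])
w=lambda f:cv2.resize(cv2.imread(f'pics/{f}.png')[v-17:v+17,u-25:u+25],None,fx=8,fy=8,interpolation=0)
cv2.imwrite('pics/s6.png',np.hstack([w('side4raw'),w('side6raw')]))
E
```

```text
t: 24.55
tool_pos: [0.5778, -0.1311, 0.1614]
orientation: [3.14, -0.074, 0.002]
force: [-3.4, 1.0, 10.4]
opening: 0.0928
gripper_force: 5.5
t: 25.38
tool_pos: [0.5778, -0.1311, 0.1614]
orientation: [3.14, -0.074, 0.002]
force: [-3.1, 1.6, 10.5]
opening: 0.0928
gripper_force: 5.5
t 25.38 pos [ 0.5778 -0.1311  0.1614] yaw -2.7 tilt z [ 0.002 -0.    -1.   ] q6 1.31 F [-3.1  1.6 10.5] T [0.54 0.81 0.07] open 0.0928 gf 5.5
side4raw 0.139 blue [189, 180, 163, 136, 104, 76, 61, 52, 51, 51, 55, 58, 69, 85, 90, 84, 75, 59, 52, 54, 55, 58, 70, 98, 128, 155, 180, 187, 191, 192, 193] 
  red [201, 193, 179, 159, 141, 131, 131, 130, 129, 129, 123, 118, 124, 135, 137, 130, 121, 114, 116, 126, 131, 135, 141, 153, 167, 183, 198, 201, 203, 203, 204]
side4raw 0.143 blue [192, 191, 185, 172, 151, 122, 92, 68, 59, 54, 58, 60, 69, 85, 100, 115, 116, 97, 79, 64, 59, 59, 62, 72, 88, 115, 145, 168, 185, 189, 190] 
  red [203, 202, 198, 188, 172, 155, 145, 141, 141, 143, 140, 139, 137, 144, 153, 160, 158, 141, 130, 129, 135, 143, 145, 150, 158, 167, 183, 192, 200, 202, 202]
side6raw 0.139 blue [112, 107, 100, 86, 70, 57, 45, 39, 40, 40, 41, 42, 48, 55, 58, 60, 57, 48, 43, 40, 39, 39, 42, 54, 66, 78, 88, 90, 90, 90, 90] 
  red [117, 114, 110, 101, 92, 87, 83, 80, 80, 78, 75, 73, 77, 84, 87, 88, 84, 75, 74, 77, 79, 80, 81, 85, 90, 95, 99, 99, 100, 99, 100]
side6raw 0.143 blue [86, 93, 98, 94, 86, 75, 61, 50, 45, 43, 44, 42, 49, 55, 62, 70, 73, 68, 60, 50, 44, 42, 42, 44, 47, 59, 70, 79, 84, 85, 85] 
  red [92, 98, 104, 103, 99, 94, 89, 85, 83, 83, 81, 77, 79, 83, 89, 96, 98, 93, 86, 81, 80, 81, 82, 83, 83, 87, 91, 95, 96, 97, 97]
```

View pics/s6.png

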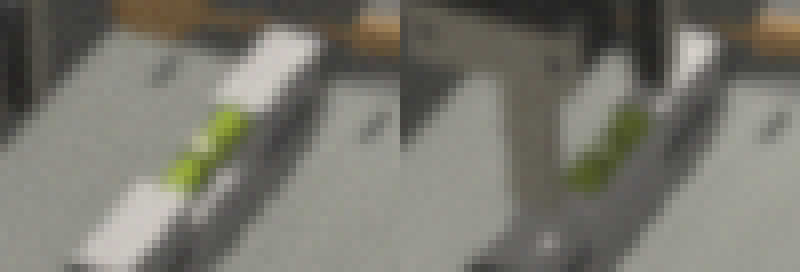

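With the press on, the bubble still sits midway between the line dips, about 1 mm or less off. The press is steady at 10.5 N, so I'm handing in.

```bash
python3 -c "
from plant import close_job
print(close_job())"
```

```text
the job is handed in; nothing more can be done
None
```

I handed the job in at about 25.5 s: the cam lever is open, the level stands across the middle of the shelf with its bubble about 1 mm or less from centre by camera, and the arm is holding it down at about 10.5 N; no verdict was returned.

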